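# Walk a bench power supply into its hold-down and turn the keeper

## Robot

A 6-joint arm with a two-finger parallel gripper is mounted at the origin on a cart in front of the work surface, level with it; the furniture and walls round the work are solid. World frame = base frame: x ahead of the robot, y to its left, z up, the work surface at z = 0. Lengths are in m, angles in rad, forces in N, time in s.
With the tool pointing down it reaches from about 0.275 to 0.725 m from the base axis. Payload 5.6 kg.
Tool frame: the origin (TCP) lies midway between the tips of the shut fingers; the grasp point (between the pads) lies 19 mm behind it; z points along the fingers, y is the line along which they close (so a half turn about z gives the same grasp; the last joint's range is limited). The gripper opens to 85 mm and grips with 20 to 120 N. Pads are 22 mm wide; open, the fingers measure 114 mm over their backs; the gripper's body (76 mm by 85 mm) begins 54 mm behind the grasp point. The pads swing forward as they close: fully open they stand 13 mm farther back than shut.
Start: joints at [1.584, 0.255, 0.108, 0, -1.424, -0.285], TCP at [0.148, 0.53, 0.231] pointing down, gripper open.
Joint ranges: [-2.95, 2.95], [-1.21, 1.97], [-1.09, 1.5], [-2.87, 1.71], [-2.94, -0.07], [-3.05, 3.05]. Speed limits (rad/s): [2.57, 2.57, 3.14, 3.14, 3.14, 3.14].

## Interface

Orientations are given as a unit quaternion [x, y, z, w].
In Python, from rig import ctrl gives the robot as it stands.
- The arm moves only by the tool arm_command, never from a script. Its arguments are lists of equal length, an entry for each row: "grip": the opening, from 0 (shut) to 1 (fully open); "translation": the shift along the world's x, y, z in cm, a list of three; "roll": the turn about the world's z in units of 10 degrees (1.0 is 10 degrees). A call has 1 to 10 rows; each row shifts and turns the commanded pose from where the row before left it; what a row does not reach is not made up. A row lasts 1/8 s, in which the tool goes at most 62.5 mm and 10.7 degrees, less where a joint would pass 70% of its speed; a pose out of reach is approached as far as the arm can. A call with a gripper value outside its range is refused whole. The fingers move at their own pace and stop on an object; the grip force is fixed at half the most. Time passes only in rows, so rows that do not move let the fingers close. It gives the time, the measured TCP pose, the force, the opening and the grip force at its end, in the units of the state.
- ctrl.observe(): the state, without advancing time (a new reading comes with each control period).
- ctrl.read_camera(name): name is "scene" or "top" or "wrist"; returns (picture, depth): 480x640x3 uint8, red, green, blue; 480x640 float32, m along the optical axis (not along the pixel's ray), 0 where there is no reading.
- ctrl.camera_info(name): a dict with "fx", "fy", "cx", "cy" (pixels), "position" and "orientation" of the camera in the world. Camera axes: x right, y down, z forward; pixel columns grow to the right and rows downward; lengths in m; the calibration is good to about 2 mm. A picture is of the moment at which its call begins: read the wrist's pose just before it. camera_info takes no time and is no camera call; for the wrist camera it gives the pose at the moment of the call.
- ctrl.finish_job(): hands the job in; it is judged then, once.
The state is a dict: "t": time; "qpos": joint angles; "qvel": joint speeds; "effort": joint torques, N m; "eef_pos": TCP position; "eef_rot": TCP orientation; "wrist_force": force on the tool from outside, world axes, zero at the start; "ft_torque": the same for the moment, N m; "opening": finger opening in m; "finger_force": force on a finger pad.
Only numpy, scipy, OpenCV 4.12 (cv2) and the standard library are available. Lean on these libraries where they do the work, as an engineer would, in place of code of your own. Each camera call takes 0.05 s, during which the arm holds its last target. There are 200 camera calls.

## Task

Walk the heavy bench power supply forward over the desk into its hold-down, between the two rails and fully home against both rubber buffers, then turn the keeper fully across its near right corner post so that it cannot slide back out. Do it by gentle pushes on its two near corner posts in turn, never pressing on it with more than 25 N; keep off the panel with the display and knobs, and leave the lock cylinder, the oil bottle and the cutter tube where they stand.

Things in the scene. Friction and masses are not known exactly. Their poses are not given: they have to be found in the camera images.
- dock: hold-down on the desk, aluminium: two rails 30 mm high lined with slippery plastic, inner faces at y +110 and -110 mm, from x -25 to +22 mm; flares widen them to y +-125 at x -61; back plate 48 mm high with two rubber buffers (y +-60 to 90 mm, z 16 to 42). Origin on the desk, midway between the buffers' near faces; x away from the mouth (the way in), y to the left rail, z up
- supply: grey bench power supply, flat-bottomed, 140 (x) x 210 (y) x 66 mm high, about 4.1 kg, friction about 0.27: sliding it whole takes 9 to 13 N, turning it by a push on one corner post 5 to 12 N. Origin: centre of underside; x to its far end, y left. At the near face (x -70) black corner posts at both sides, 22 mm wide, full height, 8 mm proud of the panel. Home: origin at dock x -70 mm, y +-5
- panel: panel between the corner posts on the supply's near face (display, two knobs, three terminals, switch; all within 50 mm of the middle line, knobs reach 6 mm nearer than the corner posts). Same frame as the supply. Not to be pressed
- far_left (a point): far left vertical edge of the supply (supply frame 70, 105, 28 mm); home when its x in the dock frame is 0
- far_right (a point): far right vertical edge of the supply (supply frame 70, -105, 28 mm); home when its x in the dock frame is 0
- corner_left (a point): middle of the near face of the supply's left corner post, 30 mm above the desk (supply frame -70, 94, 30 mm): a place to push
- corner_right (a point): middle of the near face of the supply's right corner post, 30 mm above the desk (supply frame -70, -94, 30 mm): a place to push
- keeper (a joint): swivel keeper, a flat steel bar 58 mm long, 14 mm wide, 28 to 33 mm above the desk, turning on a vertical post; rad. 0 = open, pointing back and right (dock frame angle -2.51 rad from x); grows clockwise from above, over pointing at the robot (about 0.63), to the stop at 2.2 = closed, along dock +y, 3 mm in front of the seated supply's right corner post. Stays where it is left (0.05 N m friction)
- keeper_knob (a point): black upright knob on the keeper, 50 mm from its pivot, 13 mm across, from 33 to 61 mm above the desk; the point is its middle, 48 mm above the desk
- keeper_pivot (a point): axis of the keeper at bar height, 30 mm above the desk (dock frame -150, -137 mm); post 16 mm across, bolt head up to 38 mm
- lock_cylinder: brass lock cylinder lying left of the work, 26 x 73 x 17 mm; origin under its centre; leave alone
- oil_bottle: brown dropper bottle, 33 mm across, 102 mm high, standing right of the hold-down; origin under its centre; leave alone
- cutter_tube: plastic tube with black cap, 24 mm across, 66 mm high, standing left of the hold-down; origin under its centre; leave alone

How it is judged:
On the way, in this order (a step that is already met when the one before it is completed fails the run):
1. the supply is fully home: both far corners against the buffers (x of each of far_left, far_right in the frame of dock above -0.0015 m), for 0.2 s.
2. the keeper is turned across the near right corner post (value of joint keeper above 2.13 rad), for 0.2 s.
At the end, for the whole second after the job is handed in: The supply stands flat between the rails (centre within 7 mm of the middle line) with both far corners within 1.5 mm of the buffers' faces, at rest, and the keeper is turned fully across (joint above 2.13 of 2.2 rad) (all of step 1 and y of supply in the frame of dock between -0.007 and 0.007 m and z of supply in the frame of dock below 0.003 m and value of joint keeper above 2.13 rad and linear speed of supply below 0.01 m/s); the robot touches nothing.
It fails at once if the fingers press on the supply with more than 25 N (contact force between the fingers and supply above 25 N).
It fails at once if any other part of the arm presses on the supply with more than 25 N (contact force between the arm and supply above 25 N).
It fails at once if the panel with its display, knobs and terminals is pressed (contact force between any of the fingers, the arm and panel above 2 N).
It fails at once if the lock cylinder, the oil bottle or the cutter tube is disturbed (distance of any of lock_cylinder, oil_bottle, cutter_tube from where it was at the start of the episode above 0.015 m).
It also fails if it takes over 72 s, if anything falls off the work surface, if the arm or the gripper's body presses on something with over 40 N, if the wrist force passes 120 N, or if a joint passes its speed limit or range.

## Working session

There is one attempt and no reset: what is moved stays moved. The work goes in short steps, Python scripts to look and compute and a tool call to move; the robot and the scene stay as the last step left them, time stands still between calls to the robot, and variables do not carry over. Pictures are saved under pics/ and viewed, at most 10 in all, crops included, and the job is handed in when it is done.

Besides the shell and the picture viewer there is one more tool, called after ">>>" as name(argument=value, ...) on one line, values as JSON. arm_command: Moves the arm, as the interface text tells. Its arguments: {"type":"object","properties":{"grip":{"type":"array","items":{"type":"number"}},"translation":{"type":"array","items":{"type":"array","items":{"type":"number"}}},"roll":{"type":"array","items":{"type":"number"}}},"required":["grip","translation","roll"]}

```bash
ls; mkdir -p pics; cat > h.py <<'E'
import numpy as np, cv2
from rig import ctrl
from scipy.spatial.transform import Rotation as R
def cloud(n):
    im,d=ctrl.read_camera(n); c=ctrl.camera_info(n)
    v,u=np.mgrid[:480,:640]
    P=np.stack([(u-c['cx'])/c['fx']*d,(v-c['cy'])/c['fy']*d,d],-1)
    W=P@R.from_quat(c['orientation']).as_matrix().T+np.array(c['position'])
    W[d<=0]=np.nan
    return im,d,W
def save(f,im): cv2.imwrite('pics/'+f,im[:,:,::-1])
E
python3 - <<'E'
from h import *
for n in('scene','top'):
    im,d,W=cloud(n); save(n+'1.png',im); np.save(n+'W.npy',W)
    c=ctrl.camera_info(n);print(n,c)
s=ctrl.observe();print(s)
E
```

```text
pics
scene {'fx': 613.5467776588413, 'fy': 613.5467776588413, 'cx': 313.3189412038623, 'cy': 244.505078547913, 'position': array([0.16107202, 0.47359115, 0.64549027]), 'orientation': array([-0.31183685,  0.84703754, -0.40375121,  0.14923184])}
top {'fx': 571.227271421541, 'fy': 571.227271421541, 'cx': 319.35598708543455, 'cy': 242.79940188282382, 'position': array([ 0.43816251, -0.049103  ,  0.91033781]), 'orientation': array([-0.66742796,  0.73656812, -0.07926096,  0.0756639 ])}
{'t': 0.1, 'qpos': array([ 1.58356849e+00,  2.55672581e-01,  1.07149506e-01, -3.71296356e-04,
       -1.42391985e+00, -2.84647508e-01]), 'qvel': array([ 6.41378893e-05, -2.66844463e-03,  1.57212835e-03,  2.83482251e-03,
       -4.45944951e-04,  9.21058199e-04]), 'effort': array([-2.44721494e-03, -3.87602985e+01,  2.38474220e+01,  5.37791446e+00,
       -3.78808851e-03,  4.87738490e-07]), 'eef_pos': array([0.14751771, 0.52939305, 0.23050821]), 'eef_rot': array([ 9.90770639e-01, -1.35546414e-01, -5.96180030e-05,  8.41420856e-04]), 'wrist_force': array([-0.31230855, -0.34797419, -0.02609366]), 'ft_torque': array([-0.01758112, -0.00367017,  0.00305537]), 'finger_force': 0.0, 'opening': 0.08543340890730125}
```

View pics/top1.png

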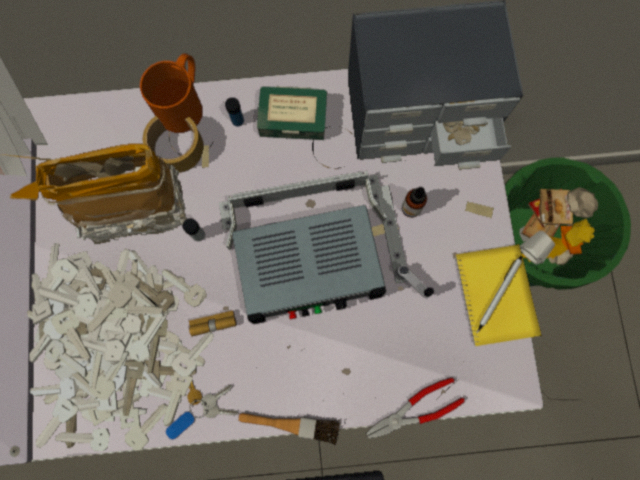

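View pics/scene1.png

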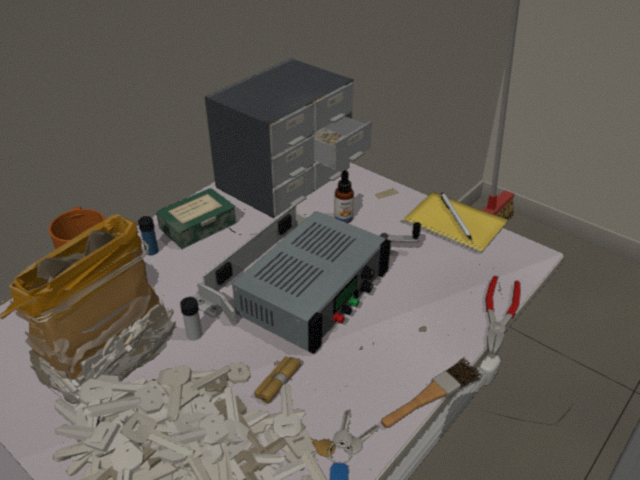

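The top view shows the supply around (310,260), the back plate from (228,203) to (370,182), the keeper pivot around (403,272) and its knob around (428,291). The cutter tube is at (192,228), the bottle at (415,200) and the lock cylinder at (212,322).

```bash
python3 - <<'E'
from h import *
W=np.load('topW.npy')
def rect(m,name):
    p=W[m][:,:2]; r=cv2.minAreaRect((p*1000).astype(np.float32)); print(name,m.sum(),np.nanmedian(W[m][:,2]),r, cv2.boxPoints(r).round(1).tolist())
v,u=np.mgrid[:480,:640]; Z=W[...,2]
box=lambda a,b,c,d:(u>a)&(u<b)&(v>c)&(v<d)
m=box(225,395,200,325)&(Z>.060)&(Z<.072)
n,l,st,_=cv2.connectedComponentsWithStats(m.astype(np.uint8)); m=l==1+st[1:,4].argmax(); rect(cv2.morphologyEx(m.astype(np.uint8),cv2.MORPH_OPEN,np.ones((5,5)))>0,'supply')
b=box(215,385,165,212)&(Z>.042)&(Z<.054); rect(b,'back')
print('Z desk',np.nanmedian(Z[box(250,330,350,400)]))
r=box(215,240,195,250)&(Z>.024)&(Z<.036); rect(r,'left rail')
r=box(365,405,178,265)&(Z>.024)&(Z<.036); rect(r,'right rail')
k=box(418,440,282,300)&(Z>.05)&(Z<.07); rect(k,'knob')
k=box(395,412,262,280)&(Z>.034)&(Z<.045); rect(k,'pivot')
for n,bx in(('lock',(185,240,305,340)),('tube',(180,205,215,242)),('bottle',(400,430,185,220))):
    k=box(*bx)&(Z>.01); rect(k,n)
# z-coded crop
c=np.nan_to_num(Z[160:340,170:450]); c=(np.clip(c,0,.08)/.08*255).astype(np.uint8)
cv2.imwrite('pics/z.png',cv2.resize(cv2.applyColorMap(c,cv2.COLORMAP_JET),None,fx=2.8,fy=2.8,interpolation=0))
E
```

```text
supply 12185 0.06657160928282324 ((600.731201171875, -43.099220275878906), (141.24606323242188, 210.80245971679688), 6.128585338592529) [[519.2999877929688, 54.20000076293945], [541.7999877929688, -155.39999389648438], [682.2000122070312, -140.39999389648438], [659.7000122070312, 69.19999694824219]]
back 504 0.04662059710785499 ((721.2652587890625, -39.00048828125), (11.739119529724121, 223.39398193359375), 5.180980682373047) [[705.2999877929688, 71.69999694824219], [725.5, -150.8000030517578], [737.2000122070312, -149.6999969482422], [717.0, 72.80000305175781]]
Z desk 0.0008452311707803917
left rail 192 0.02993958436161198 ((683.618408203125, 70.86249542236328), (18.295759201049805, 82.6258773803711), 83.9079818725586) [[641.5999755859375, 66.19999694824219], [723.7000122070312, 57.400001525878906], [725.7000122070312, 75.5999984741211], [643.5, 84.30000305175781]]
right rail 174 0.029465763428697556 ((693.6119384765625, -167.23260498046875), (76.79019165039062, 40.189056396484375), 51.56514358520508) [[654.0, -184.8000030517578], [685.5, -209.8000030517578], [733.2000122070312, -14
[... 748 characters left out ...]
3085938), 7.821966648101807) [[498.1000061035156, 149.1999969482422], [508.0, 76.80000305175781], [544.9000244140625, 81.9000015258789], [535.0, 154.3000030517578]]
tube 346 0.06363303225841649 ((680.5398559570312, 138.038818359375), (42.523963928222656, 22.674274444580078), 41.515716552734375) [[657.0999755859375, 132.39999389648438], [672.0999755859375, 115.5], [704.0, 143.60000610351562], [688.9000244140625, 160.60000610351562]]
bottle 542 0.060734977834915105 ((682.0679931640625, -218.31568908691406), (32.76313400268555, 29.048643112182617), 56.52909469604492) [[660.9000244140625, -224.0], [685.0999755859375, -240.0], [703.2000122070312, -212.6999969482422], [679.0, -196.60000610351562]]
```

View pics/z.png

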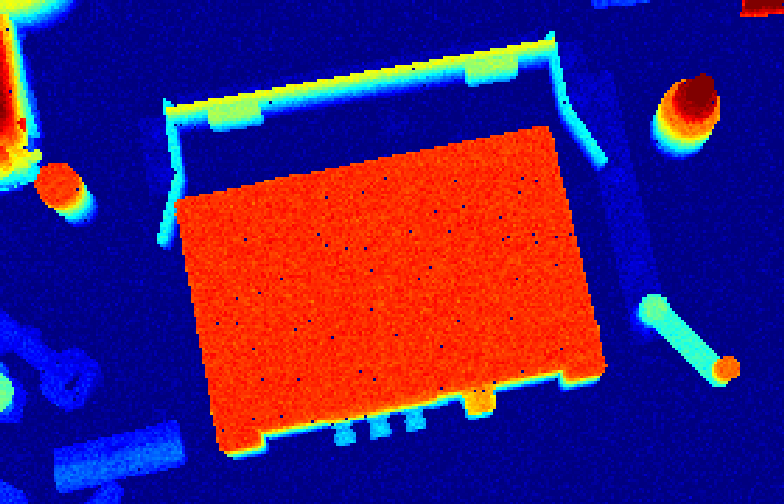

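The depth map fits the stated sizes: the supply measures 141x211 mm, with yaw 6.1° and centre (601,-43). The dock has yaw 5.2° and origin about (712,-40), so roughly 41 mm is left to go. The left post's push point is at (521,43) and the right one's at (541,-144).

>>> arm_command(grip=[0,0,0,0,0,0,0,0,0,0], translation=[[3.3,-4.9,0],[3.3,-4.9,0],[3.3,-4.9,0],[3.3,-4.9,0],[3.3,-4.9,0],[3.3,-4.9,0],[3.3,-4.9,0],[3.3,-4.9,0],[3.3,-4.9,-1],[3.3,-4.9,-2]], roll=[0.2,0.2,0.2,0.2,0.2,0.2,0.2,0.2,0.2,0.2])

```text
t: 1.35
eef_pos: [0.4788, 0.0382, 0.2015]
eef_rot: [0.999, 0.039, 0.001, -0.0]
wrist_force: [1.2, 1.3, -0.7]
opening: 0.0
finger_force: 0.0
```

>>> arm_command(grip=[0,0,0,0,0,0,0], translation=[[0,0.1,-4],[0,0.1,-4],[0,0.1,-4],[0,0,-3],[0,0,-2],[0,0,-0.6],[0,0,0]], roll=[0.07,0,0,0,0,0,0])

```text
t: 2.22
eef_pos: [0.4777, 0.0428, 0.0254]
eef_rot: [0.999, 0.045, -0.0, 0.0]
wrist_force: [-0.8, -0.5, 0.7]
opening: 0.0002
finger_force: 0.0
```

>>> arm_command(grip=[0,0,0,0,0,0,0], translation=[[0.5,0,0],[0.7,0,0],[0.7,0,0],[0.4,0,0],[0.2,0,0],[0.2,0,0],[0,0,0]], roll=[0,0,0,0,0,0,0])

```text
t: 3.1
eef_pos: [0.5046, 0.0428, 0.0252]
eef_rot: [0.999, 0.045, -0.0, 0.0]
wrist_force: [0.6, -0.0, -0.6]
opening: 0.0001
finger_force: 0.0
```

>>> arm_command(grip=[0,0,0,0,0,0,0,0], translation=[[0.15,0,0],[0.15,0,0],[0.15,0,0],[0.15,0,0],[0.15,0,0],[0.15,0,0],[0.15,0,0],[0.15,0,0]], roll=[0,0,0,0,0,0,0,0])

```text
t: 4.1
eef_pos: [0.5122, 0.042, 0.0241]
eef_rot: [0.999, 0.044, -0.004, 0.0]
wrist_force: [-13.7, 2.8, 7.9]
opening: 0.0001
finger_force: 0.0
```

```bash
cat >> h.py <<'E'
O=np.array([.7116,-.0405]); A=np.radians(5.2); D=np.array([[np.cos(A),-np.sin(A)],[np.sin(A),np.cos(A)]])
def todock(p): return (np.asarray(p)-O)@D
def sup():
    im,d,W=cloud('top'); Z=W[...,2]
    m=(Z>.060)&(Z<.072)&(W[...,0]>.48)&(W[...,0]<.74)&(abs(W[...,1]+.04)<.15)
    m=cv2.morphologyEx(m.astype(np.uint8),cv2.MORPH_OPEN,np.ones((5,5)))
    n,l,st,_=cv2.connectedComponentsWithStats(m); m=l==1+st[1:,4].argmax()
    p=W[m][:,:2]@D  # dock axes
    q=todock(W[m][:,:2])*1000
    # far edge: per y-bin 98th percentile of x
    def line(a,b,s):
        b_=np.linspace(a,b,24);xs=[];ys=[]
        for i in range(23):
            t=q[(q[:,1]>b_[i])&(q[:,1]<=b_[i+1])]
            if len(t)>5: xs.append(s*(s*t[:,0]).max());ys.append((b_[i]+b_[i+1])/2)
        xs=np.array(xs);ys=np.array(ys)
        k=np.polyfit(ys,xs,1);g=abs(np.polyval(k,ys)-xs)<1.5
        return np.polyfit(ys[g],xs[g],1)
    k=line(-85,95,1); r=cv2.minAreaRect(q.astype(np.float32))
    s=ctrl.observe()
    print('t%.2f far_left x %.1f far_right x %.1f yaw %.2f deg centre %s size %s'%(s['t'],np.polyval(k,105),np.polyval(k,-105),-np.degrees(np.arctan(k[0])),np.round(r[0],1),np.round(r[1],1)),'tcp',s['eef_pos'].round(4),'F',s['wrist_force'].round(1))
    return im,W
E
python3 - <<'E'
from h import *
im,W=sup()
Z=W[...,2]; q=todock(W[...,:2])*1000
# buffer faces
for y0 in(75,-75):
    m=(abs(q[...,1]-y0)<10)&(Z>.036)&(Z<.0455)&(abs(q[...,0]-5)<25); print('buf',y0,m.sum(),np.percentile(q[m][:,0],[0,5,50,95,100]))
for s in(1,-1):
    m=(abs(q[...,0])<16)&(Z>.022)&(Z<.034)&(abs(s*q[...,1]-113)<15);print('rail',s,np.percentile(s*q[m][:,1],[0,5,50,95,100]))
E
```

```text
t4.15 far_left x -40.0 far_right x -41.1 yaw -0.32 deg centre [-109.4    7.1] size [210.4 140.4] tcp [0.5124 0.042  0.0242] F [-12.4   0.5   6.7]
buf 75 85 [ 3.93061794  4.22541445  7.61966809 12.70860443 13.19126885]
buf -75 78 [ 2.96190693  3.35118636  6.92226025 11.93693007 13.38302973]
rail 1 [ 98.19484086 102.59426227 111.91160104 115.12194666 115.83105599]
rail -1 [ 98.31620332 102.94439303 110.97430214 113.83058976 114.17631078]
```

>>> arm_command(grip=[0,0,0,0,0,0], translation=[[0.15,0,0],[0.15,0,0],[0.15,0,0],[0.15,0,0],[0.15,0,0],[0.15,0,0]], roll=[0,0,0,0,0,0])

```text
t: 4.9
eef_pos: [0.5206, 0.0426, 0.0238]
eef_rot: [0.999, 0.044, -0.005, -0.0]
wrist_force: [-14.7, 5.2, 6.9]
opening: -0.0002
finger_force: 0.0
```

```bash
sed -i 's/^O=.*; A=/O=np.array([.7146,-.0402]); A=/' h.py; python3 -c "
from h import *
sup()"
```

```text
t4.95 far_left x -34.3 far_right x -46.7 yaw -3.38 deg centre [-109.3    5.8] size [209.1 140.7] tcp [0.521  0.0424 0.0238] F [-10.6   0.6   0.8]
```

>>> arm_command(grip=[0,0,0,0,0,0,0], translation=[[-2.7,0,0.1],[0,-4.6,0],[0,-4.6,0],[0,-4.6,0],[0.2,-4.5,0],[1.5,0,0],[0.4,0,0]], roll=[0,0,0,0,0,0,0])

```text
t: 5.82
eef_pos: [0.5205, -0.1407, 0.0263]
eef_rot: [0.999, 0.044, 0.0, 0.0]
wrist_force: [-0.0, 0.4, -0.3]
opening: -0.0002
finger_force: 0.0
```

>>> arm_command(grip=[0,0,0,0,0,0,0,0,0,0], translation=[[0.2,0,0],[0.2,0,0],[0.2,0,0],[0.2,0,0],[0.2,0,0],[0.2,0,0],[0.2,0,0],[0.2,0,0],[0.2,0,0],[0.2,0,0]], roll=[0,0,0,0,0,0,0,0,0,0])

```text
t: 7.08
eef_pos: [0.5347, -0.1413, 0.025]
eef_rot: [0.999, 0.044, -0.005, 0.0]
wrist_force: [-10.6, -2.7, 2.8]
opening: -0.0001
finger_force: 0.0
```

```bash
python3 -c "
from h import *
sup()"
```

```text
t7.12 far_left x -35.9 far_right x -37.9 yaw -0.52 deg centre [-43.8 -52. ] size [90.1 14. ] tcp [ 0.5352 -0.1411  0.0249] F [-8.8 -3.1  2.1]
```

>>> arm_command(grip=[0,0,0,0,0,0], translation=[[0.2,0,0],[0.2,0,0],[0.2,0,0],[0.2,0,0],[0.2,0,0],[0.2,0,0]], roll=[0,0,0,0,0,0])

```text
t: 7.88
eef_pos: [0.5458, -0.1414, 0.0245]
eef_rot: [0.999, 0.044, -0.006, 0.0]
wrist_force: [-13.5, -4.4, 3.1]
opening: 0.0
finger_force: 0.0
```

>>> arm_command(grip=[0,0,0,0,0,0], translation=[[-3.5,0,0.1],[0,4.6,0],[0,4.6,0],[0,4.6,0],[0,4.6,0],[0,0,0]], roll=[0,0,0,0,0,0])

```text
t: 8.62
eef_pos: [0.5168, 0.0465, 0.0274]
eef_rot: [0.999, 0.047, 0.0, -0.0]
wrist_force: [0.6, -0.3, -0.6]
opening: -0.0001
finger_force: 0.0
```

```bash
python3 -c "
from h import *
sup()"
```

```text
t8.68 far_left x -38.6 far_right x -24.5 yaw 3.85 deg centre [-101.5    8.2] size [140.6 210.7] tcp [0.5168 0.0452 0.0274] F [-0.5 -0.2  0.2]
```

>>> arm_command(grip=[0,0,0,0,0,0,0,0,0,0], translation=[[0,-0.3,0],[0.2,0,0],[0.2,0,0],[0.2,0,0],[0.2,0,0],[0.2,0,0],[0.2,0,0],[0.2,0,0],[0.2,0,0],[0.2,0,0]], roll=[0,0,0,0,0,0,0,0,0,0])

```text
t: 9.93
eef_pos: [0.5298, 0.041, 0.027]
eef_rot: [0.999, 0.044, -0.004, -0.001]
wrist_force: [-18.7, 9.7, 15.5]
opening: 0.0001
finger_force: 9.1
```

>>> arm_command(grip=[0,0,0,0,0], translation=[[0.2,0,0],[0.2,0,0],[0.2,0,0],[0.2,0,0],[0.2,0,0]], roll=[0,0,0,0,0])

```text
t: 10.55
eef_pos: [0.5399, 0.0417, 0.027]
eef_rot: [0.999, 0.044, -0.004, -0.001]
wrist_force: [-18.4, 11.1, 15.0]
opening: -0.0001
finger_force: 8.5
```

```bash
python3 -c "
from h import *
sup()"
```

```text
t10.60 far_left x -15.8 far_right x -27.6 yaw -3.20 deg centre [-90.8  -5.5] size [197.7 139.9] tcp [0.5404 0.0418 0.027 ] F [-16.8  10.8  12.8]
```

>>> arm_command(grip=[0,0,0,0,0,0,0,0], translation=[[-3,0,0],[0,-4.6,0],[0,-4.6,0],[0,-4.6,0],[0,-4.6,0],[1.5,0,0],[0.9,0,0],[0,0,0]], roll=[0,0,0,0,0,0,0,0])

```text
t: 11.6
eef_pos: [0.5391, -0.1432, 0.0271]
eef_rot: [0.999, 0.045, 0.0, -0.0]
wrist_force: [-0.3, 0.2, 0.5]
opening: -0.0003
finger_force: 0.0
```

```bash
python3 -c "
from h import *
sup()"
```

```text
t11.65 far_left x -15.2 far_right x -28.0 yaw -3.49 deg centre [-31.9  -2.3] size [209.9  23.3] tcp [ 0.5385 -0.1429  0.0271] F [-0.2  1.7  0.4]
```

>>> arm_command(grip=[0,0,0,0,0,0,0,0,0,0], translation=[[0.3,0,0],[0.2,0,0],[0.2,0,0],[0.2,0,0.02],[0.2,-0.02,0.02],[0.2,-0.06,0.02],[0.2,-0.06,0.02],[0.2,-0.06,0.02],[0.2,-0.06,0.02],[0.2,-0.06,0.02]], roll=[0,0,0,0,0,0,0,0,0,0])

```text
t: 12.9
eef_pos: [0.5552, -0.1469, 0.0275]
eef_rot: [0.999, 0.044, -0.005, -0.0]
wrist_force: [-9.9, -0.9, 2.9]
opening: -0.0001
finger_force: 5.2
```

Forces are clean with this following. Continuing.

>>> arm_command(grip=[0,0,0,0,0,0], translation=[[0.2,-0.06,0.01],[0.2,-0.06,0.01],[0.2,-0.06,0.01],[0.2,-0.06,0.01],[0.2,-0.06,0.01],[0.2,-0.06,0.01]], roll=[0,0,0,0,0,0])

```text
t: 13.65
eef_pos: [0.5656, -0.1506, 0.0275]
eef_rot: [0.999, 0.044, -0.006, -0.0]
wrist_force: [-12.9, -1.6, 3.8]
opening: 0.0001
finger_force: 6.8
```

```bash
python3 -c "
from h import *
sup()"
```

```text
t13.70 far_left x -647.1 far_right x 506.2 yaw 79.68 deg centre [-145.8   12. ] size [6.1 8.9] tcp [ 0.5659 -0.1507  0.0274] F [-12.9  -1.1   3.2]h.py:28: RankWarning: Polyfit may be poorly conditioned
  k=np.polyfit(ys,xs,1);g=abs(np.polyval(k,ys)-xs)<1.5
h.py:29: RankWarning: Polyfit may be poorly conditioned
  return np.polyfit(ys[g],xs[g],1)
```

```bash
sed -i 's/^    n,l,st,_=cv2.connected.*/    m=m>0/' h.py; python3 -c "
from h import *
sup()"
```

```text
t13.75 far_left x -143.1 far_right x -138.6 yaw 1.22 deg centre [-145.2   -5.6] size [ 9.3 43. ] tcp [ 0.5658 -0.1507  0.0274] F [-11.4  -2.3   2.9]
```

>>> arm_command(grip=[0,0,0,0,0,0,0], translation=[[-3.5,0,-0.1],[0,4.7,0],[0,4.7,0],[0,4.7,0],[0,4.7,0],[0,0.5,0],[0,0,0]], roll=[0,0,0,0,0,0,0])

```text
t: 14.62
eef_pos: [0.5353, 0.0434, 0.0277]
eef_rot: [0.999, 0.045, -0.001, -0.0]
wrist_force: [-4.9, 4.2, 1.3]
opening: 0.0003
finger_force: 2.4
```

```bash
python3 -c "
from h import *
sup()"
```

```text
t14.68 far_left x -20.9 far_right x -8.2 yaw 3.46 deg centre [-83.4  -3.4] size [140.9 201.3] tcp [0.5354 0.0431 0.0277] F [-4.2  3.9  1.4]
```

>>> arm_command(grip=[0,0,0,0,0,0,0,0,0,0], translation=[[-0.3,-0.4,0],[0.3,0,0],[0.2,0.02,0.02],[0.2,0.02,0.02],[0.2,0.06,0.02],[0.2,0.06,0.02],[0.2,0.06,0.02],[0.2,0.06,0.02],[0.2,0.06,0.02],[0.2,0.06,0.02]], roll=[0,0,0,0,0,0,0,0,0,0])

```text
t: 15.92
eef_pos: [0.5482, 0.0427, 0.0283]
eef_rot: [0.999, 0.044, -0.005, -0.0]
wrist_force: [-12.0, 4.9, 3.9]
opening: 0.0
finger_force: 6.1
```

```bash
python3 -c "
from h import *
sup()"
```

```text
t15.97 far_left x -7.6 far_right x -12.4 yaw -1.32 deg centre [-79.2  -9.2] size [194.5 139.9] tcp [0.5485 0.0428 0.0283] F [-11.8   4.9   3.6]
```

>>> arm_command(grip=[0,0,0,0,0,0,0,0,0], translation=[[-3,0,-0.1],[0,-4.6,0],[0,-4.6,0],[0,-4.7,0],[0,-4.7,0],[1.8,0,0],[1,0,0],[0.3,0,0],[0,0,0]], roll=[0,0,0,0,0,0,0,0,0])

```text
t: 17.1
eef_pos: [0.5536, -0.1425, 0.0288]
eef_rot: [0.999, 0.045, -0.0, -0.0]
wrist_force: [-0.7, -0.8, 0.5]
opening: 0.0003
finger_force: 0.0
```

>>> arm_command(grip=[0,0,0,0,0,0,0,0,0], translation=[[0.2,0,0],[0.2,0,0],[0.2,0,0],[0.2,0,0.02],[0.2,-0.02,0.02],[0.2,-0.06,0.02],[0.2,-0.06,0.02],[0.2,-0.06,0.02],[0,0,0]], roll=[0,0,0,0,0,0,0,0,0])

```text
t: 18.23
eef_pos: [0.566, -0.1452, 0.0289]
eef_rot: [0.999, 0.044, -0.004, -0.0]
wrist_force: [-9.6, -0.1, 3.7]
opening: -0.0001
finger_force: 4.5
```

```bash
python3 - <<'E'
from h import *
im,W=sup(); save('c.png',im)
E
```

```text
Traceback (most recent call last):
  File "h.py", line 30, in sup
    k=line(-85,95,1); r=cv2.minAreaRect(q.astype(np.float32))
  File "h.py", line 28, in line
    k=np.polyfit(ys,xs,1);g=abs(np.polyval(k,ys)-xs)<1.5
TypeError: expected non-empty vector for x
```

>>> arm_command(grip=[0,0,0], translation=[[0.2,-0.05,0.02],[0.2,-0.05,0.01],[0,0,0]], roll=[0,0,0])

```text
t: 18.65
eef_pos: [0.5694, -0.1466, 0.0289]
eef_rot: [0.999, 0.044, -0.004, -0.0]
wrist_force: [-9.4, -1.2, 2.7]
opening: -0.0001
finger_force: 4.8
```

>>> arm_command(grip=[0,0,0,0,0,0,0], translation=[[-3.5,0,-0.1],[0,4.6,0],[0,4.6,0],[0,4.6,0],[0,4.6,0],[0,0,0],[0,0,0]], roll=[0,0,0,0,0,0,0])

```text
t: 19.52
eef_pos: [0.5387, 0.038, 0.0292]
eef_rot: [0.999, 0.045, 0.0, 0.0]
wrist_force: [-0.3, -0.3, -0.4]
opening: 0.0002
finger_force: 0.0
```

```bash
python3 - <<'E'
from h import *
im,W=sup(); save('c.png',im)
E
```

```text
t19.57 far_left x -10.5 far_right x -4.4 yaw 1.68 deg centre [-76.2  -7.3] size [139.5 198.6] tcp [0.5386 0.0375 0.0291] F [-0.4 -0.6  0.6]
```

>>> arm_command(grip=[0,0,0,0,0,0,0,0,0,0], translation=[[0.4,0,0],[0.2,0,0],[0.2,0,0],[0.2,0.02,0.02],[0.2,0.06,0.02],[0.2,0.06,0.02],[0.2,0.06,0.02],[0.2,0.06,0.02],[0.1,0.03,0.01],[0,0,0]], roll=[0,0,0,0,0,0,0,0,0,0])

```text
t: 20.82
eef_pos: [0.553, 0.0408, 0.029]
eef_rot: [0.999, 0.044, -0.005, -0.0]
wrist_force: [-12.9, 3.2, 5.8]
opening: 0.0002
finger_force: 6.3
```

```bash
python3 - <<'E'
from h import *
im,W=sup(); save('c.png',im)
E
```

```text
t20.88 far_left x -3.3 far_right x -6.9 yaw -1.01 deg centre [-74.3 -12.8] size [189.3 140.3] tcp [0.553  0.0408 0.029 ] F [-13.1   4.9   6.4]
```

>>> arm_command(grip=[0,0,0,0,0,0,0,0,0], translation=[[-3,0,-0.1],[0,-4.6,0],[0,-4.6,0],[0,-4.6,0],[0,-4.6,0],[1.8,0,0],[1.2,0,0],[0.3,0,0],[0,0,0]], roll=[0,0,0,0,0,0,0,0,0])

```text
t: 22.0
eef_pos: [0.5605, -0.1425, 0.0291]
eef_rot: [0.999, 0.045, -0.0, -0.0]
wrist_force: [-0.1, 0.2, -0.2]
opening: -0.0
finger_force: 0.0
```

>>> arm_command(grip=[0,0,0,0,0,0,0,0,0], translation=[[0.2,0,0],[0.2,0,0],[0.2,0,0.02],[0.2,0,0.02],[0.2,-0.05,0.02],[0.2,-0.05,0.02],[0.1,-0.03,0.02],[0,0,0],[0,0,0]], roll=[0,0,0,0,0,0,0,0,0])

```text
t: 23.12
eef_pos: [0.5699, -0.1445, 0.0294]
eef_rot: [0.999, 0.044, -0.004, -0.0]
wrist_force: [-9.4, 1.2, 3.8]
opening: -0.0003
finger_force: 4.6
```

>>> arm_command(grip=[0,0,0], translation=[[0.15,-0.04,0.01],[0.1,-0.03,0.01],[0,0,0]], roll=[0,0,0])

```text
t: 23.5
eef_pos: [0.572, -0.1454, 0.0294]
eef_rot: [0.999, 0.044, -0.004, -0.0]
wrist_force: [-9.6, -1.0, 5.0]
opening: -0.0002
finger_force: 4.9
```

>>> arm_command(grip=[0,0,0,0,0,0,0], translation=[[-3.2,0,-0.1],[0,4.6,0],[0,4.6,0],[0,4.6,0],[0,4.6,0],[0,0,0],[0,0,0]], roll=[0,0,0,0,0,0,0])

```text
t: 24.38
eef_pos: [0.5442, 0.0389, 0.0295]
eef_rot: [0.999, 0.045, 0.0, 0.0]
wrist_force: [-0.4, -0.1, 0.4]
opening: 0.0002
finger_force: 0.0
```

```bash
python3 - <<'E'
from h import *
im,W=sup(); save('c.png',im)
E
```

```text
t24.43 far_left x -5.5 far_right x -1.9 yaw 0.99 deg centre [-72.7  -8.2] size [140.9 198.1] tcp [0.5442 0.0383 0.0295] F [ 0.5 -0.1 -0.4]
```

>>> arm_command(grip=[0,0,0,0,0,0,0,0,0], translation=[[0.4,0,0],[0.2,0,0],[0.2,0,0.02],[0.15,0.02,0.02],[0.15,0.04,0.02],[0.15,0.04,0.02],[0.1,0.04,0.01],[0.1,0.04,0.01],[0,0,0]], roll=[0,0,0,0,0,0,0,0,0])

```text
t: 25.55
eef_pos: [0.5545, 0.04, 0.0295]
eef_rot: [0.999, 0.044, -0.004, 0.0]
wrist_force: [-11.9, 0.6, 5.5]
opening: 0.0002
finger_force: 5.8
```

```bash
python3 - <<'E'
from h import *
im,W=sup(); save('c.png',im)
E
```

```text
t25.60 far_left x -2.4 far_right x -3.2 yaw -0.22 deg centre [-71.8 -14. ] size [187.5 140.2] tcp [0.5545 0.04   0.0295] F [-11.    0.8   6.5]
```

Nearly square. Continuing the left push by 1 mm steps, watching the force.

>>> arm_command(grip=[0,0,0,0], translation=[[0.1,0.03,0.01],[0.1,0.03,0.01],[0.1,0.02,0.01],[0,0,0]], roll=[0,0,0,0])

```text
t: 26.1
eef_pos: [0.557, 0.0412, 0.0295]
eef_rot: [0.999, 0.044, -0.005, 0.0]
wrist_force: [-12.3, 2.5, 5.2]
opening: -0.0001
finger_force: 6.2
```

```bash
python3 - <<'E'
from h import *
im,W=sup(); save('c.png',im)
E
```

```text
t26.15 far_left x 1.0 far_right x -3.9 yaw -1.34 deg centre [-71.  -13.7] size [187.9 140.9] tcp [0.557  0.0412 0.0295] F [-12.4   2.6   5.1]
```

>>> arm_command(grip=[0,0,0,0,0,0,0,0,0], translation=[[-3,0,-0.1],[0,-4.6,0],[0,-4.6,0],[0,-4.6,0],[0,-4.6,0],[1.8,0,0],[1.2,0,0],[0.3,0,0],[0,0,0]], roll=[0,0,0,0,0,0,0,0,0])

```text
t: 27.28
eef_pos: [0.5645, -0.1419, 0.0296]
eef_rot: [0.999, 0.045, -0.0, -0.0]
wrist_force: [0.6, -0.1, 0.3]
opening: 0.0002
finger_force: 0.0
```

>>> arm_command(grip=[0,0,0,0,0,0,0,0], translation=[[0.2,0,0],[0.2,0,0],[0.2,0,0.02],[0.2,0,0.02],[0.1,-0.03,0.02],[0.1,-0.03,0.02],[0.1,-0.03,0.02],[0,0,0]], roll=[0,0,0,0,0,0,0,0])

```text
t: 28.28
eef_pos: [0.572, -0.1434, 0.03]
eef_rot: [0.999, 0.044, -0.004, -0.0]
wrist_force: [-9.1, 1.3, 5.1]
opening: 0.0001
finger_force: 4.6
```

>>> arm_command(grip=[0,0,0,0], translation=[[0.1,-0.03,0.01],[0.1,-0.03,0.01],[0.1,-0.02,0],[0,0,0]], roll=[0,0,0,0])

```text
t: 28.78
eef_pos: [0.5739, -0.1442, 0.03]
eef_rot: [0.999, 0.044, -0.005, -0.001]
wrist_force: [-11.5, 1.0, 6.0]
opening: -0.0001
finger_force: 6.0
```

>>> arm_command(grip=[0,0,0], translation=[[0.1,-0.02,0],[0.1,-0.02,0],[0,0,0]], roll=[0,0,0])

```text
t: 29.15
eef_pos: [0.5738, -0.1443, 0.0299]
eef_rot: [0.999, 0.044, -0.007, -0.001]
wrist_force: [-18.0, 3.7, 11.5]
opening: 0.0
finger_force: 9.0
```

The right corner is at its buffer: the force rose and the finger stopped. Now I'll finish the left corner.

>>> arm_command(grip=[0,0,0,0,0,0,0], translation=[[-3.5,0,-0.1],[0,4.6,0],[0,4.6,0],[0,4.6,0],[0,4.6,0],[0,0,0],[0,0,0]], roll=[0,0,0,0,0,0,0])

```text
t: 30.02
eef_pos: [0.5457, 0.0394, 0.03]
eef_rot: [0.999, 0.045, 0.0, 0.0]
wrist_force: [0.1, -0.5, -0.0]
opening: 0.0005
finger_force: 0.0
```

```bash
python3 - <<'E'
from h import *
im,W=sup(); save('c.png',im)
Z=W[...,2]; q=todock(W[...,:2])*1000
m=(Z>.06)&(Z<.072)&(q[...,0]>-60)&(q[...,0]<-20)
print('y range',np.percentile(q[m][:,1],[.2,99.8]))
E
```

```text
t30.07 far_left x -1.9 far_right x 0.1 yaw 0.56 deg centre [-69.3  -6.1] size [204.  140.3] tcp [0.5456 0.0389 0.03  ] F [ 0.1  0.  -0.2]
y range [-186.99564566  385.25804115]
```

>>> arm_command(grip=[0,0,0,0,0,0,0,0], translation=[[0.4,0,0],[0.2,0,0],[0.2,0,0],[0.2,0,0.02],[0.2,0.02,0.02],[0.1,0.03,0.01],[0.1,0.03,0.01],[0,0,0]], roll=[0,0,0,0,0,0,0,0])

```text
t: 31.08
eef_pos: [0.556, 0.0394, 0.0301]
eef_rot: [0.999, 0.044, -0.004, 0.001]
wrist_force: [-11.3, -0.1, 7.6]
opening: -0.0001
finger_force: 5.6
```

>>> arm_command(grip=[0,0,0], translation=[[0.1,0.02,0.01],[0.1,0.01,0.01],[0,0,0]], roll=[0,0,0])

```text
t: 31.45
eef_pos: [0.5574, 0.0401, 0.0301]
eef_rot: [0.999, 0.044, -0.004, 0.0]
wrist_force: [-14.1, 2.1, 8.6]
opening: -0.0
finger_force: 6.4
```

>>> arm_command(grip=[0,0,0], translation=[[0.1,0.02,0.02],[0.05,0.01,0.01],[0,0,0]], roll=[0,0,0])

```text
t: 31.82
eef_pos: [0.5578, 0.0403, 0.0301]
eef_rot: [0.999, 0.044, -0.005, 0.0]
wrist_force: [-14.9, 3.5, 10.4]
opening: -0.0002
finger_force: 7.7
```

```bash
python3 - <<'E'
from h import *
im,W=sup()
E
```

```text
t31.88 far_left x 1.1 far_right x -1.3 yaw -0.65 deg centre [-68.5 -15.1] size [187.2 139.7] tcp [0.5578 0.0403 0.0301] F [-15.5   2.2   9.3]
```

>>> arm_command(grip=[0,0,0,0,0,0,0,0,0], translation=[[-3,0,-0.1],[0,-4.6,0],[0,-4.6,0],[0,-4.6,0],[0,-4.6,0],[1.8,0,0],[1.2,0,0],[0.5,0,0],[0,0,0]], roll=[0,0,0,0,0,0,0,0,0])

```text
t: 33.0
eef_pos: [0.5682, -0.1426, 0.0299]
eef_rot: [0.999, 0.045, -0.0, -0.0]
wrist_force: [-0.3, -0.1, 0.0]
opening: -0.0001
finger_force: 0.0
```

>>> arm_command(grip=[0,0,0,0,0,0,0], translation=[[0.2,0,0],[0.2,0,0],[0.2,0,0.02],[0.1,0,0.03],[0.1,0,0.03],[0.1,0,0.03],[0,0,0]], roll=[0,0,0,0,0,0,0])

```text
t: 33.88
eef_pos: [0.5735, -0.1432, 0.0303]
eef_rot: [0.999, 0.044, -0.004, -0.0]
wrist_force: [-9.4, 0.2, 4.4]
opening: -0.0
finger_force: 4.6
```

>>> arm_command(grip=[0,0,0,0], translation=[[0.1,-0.01,0.01],[0.1,-0.01,0.01],[0.1,-0.01,0.02],[0,0,0]], roll=[0,0,0,0])

```text
t: 34.38
eef_pos: [0.5737, -0.1434, 0.0303]
eef_rot: [0.999, 0.044, -0.006, -0.001]
wrist_force: [-17.8, 2.0, 9.5]
opening: -0.0001
finger_force: 8.3
```

>>> arm_command(grip=[0,0,0,0,0,0,0], translation=[[-3.5,0,-0.1],[0,4.6,0],[0,4.6,0],[0,4.6,0],[0,4.6,0],[0.4,0,0],[0,0,0]], roll=[0,0,0,0,0,0,0])

```text
t: 35.25
eef_pos: [0.5495, 0.0405, 0.0306]
eef_rot: [0.999, 0.045, 0.0, 0.0]
wrist_force: [-0.3, -0.3, -0.2]
opening: -0.0
finger_force: 0.0
```

```bash
python3 - <<'E'
from h import *
im,W=sup(); sup();save('d.png',cv2.resize(im[150:340,170:450],None,fx=2.8,fy=2.8))
E
```

```text
t35.30 far_left x 0.6 far_right x -0.3 yaw -0.25 deg centre [-68.1  -8.4] size [200.9 140.2] tcp [0.5493 0.04   0.0305] F [-0.8  0.5  0.5]
t35.35 far_left x 0.7 far_right x -0.1 yaw -0.24 deg centre [-68.4  -8.4] size [200.6 140.3] tcp [0.5491 0.0397 0.0305] F [-0.5 -0.4 -0.7]
```

View pics/d.png

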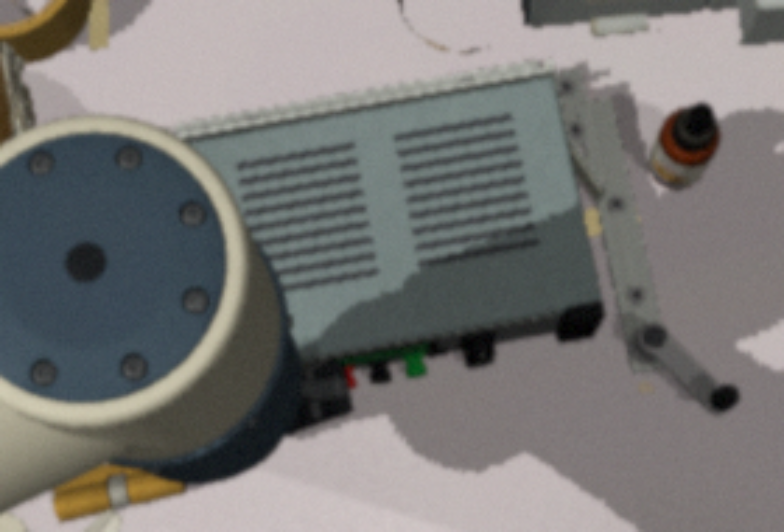

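The picture shows the supply between the rails with its far edge at the back plate. The keeper is still open, with its pivot at crop (652,335) and knob at (723,397). I'll give the left post a last light push to confirm it has bottomed.

>>> arm_command(grip=[0,0,0,0,0,0,0,0], translation=[[0.4,0,0],[0.2,0,0],[0.2,0,0],[0.2,0,0.03],[0.2,0,0.03],[0.1,0,0.03],[0.1,0,0.02],[0,0,0]], roll=[0,0,0,0,0,0,0,0])

```text
t: 36.35
eef_pos: [0.5578, 0.0402, 0.0306]
eef_rot: [0.999, 0.044, -0.005, 0.0]
wrist_force: [-16.3, 3.0, 9.1]
opening: 0.0001
finger_force: 7.6
```

Both sides are bottomed. The pivot is at (577,-190) and the knob at (538,-220). With shut fingers I'll push the knob in +y first, then in +x.

>>> arm_command(grip=[0,0,0,0,0,0,0,0,0,0], translation=[[-4,0,0],[0,0,5],[0,-3.5,4],[0,-5,0],[0,-5,0],[0.5,-5,0],[0.5,-5,0],[0,-5,0],[0,-0.2,-4],[0,0,-3.7]], roll=[0,0,0,0,0,0,0,0,0,0])

```text
t: 37.6
eef_pos: [0.5332, -0.2475, 0.0437]
eef_rot: [0.999, 0.044, 0.0, 0.0]
wrist_force: [0.1, -0.8, -0.8]
opening: 0.0
finger_force: 0.0
```

```bash
python3 - <<'E'
from h import *
im,W=sup()
s,d,W=cloud('scene'); save('s2.png',s)
E
```

```text
t37.65 far_left x 0.2 far_right x 3.6 yaw 0.95 deg centre [-68.5  62.1] size [ 80.4 141.7] tcp [ 0.5298 -0.2457  0.0381] F [-2.9  0.9 -5.3]
```

View pics/s2.png

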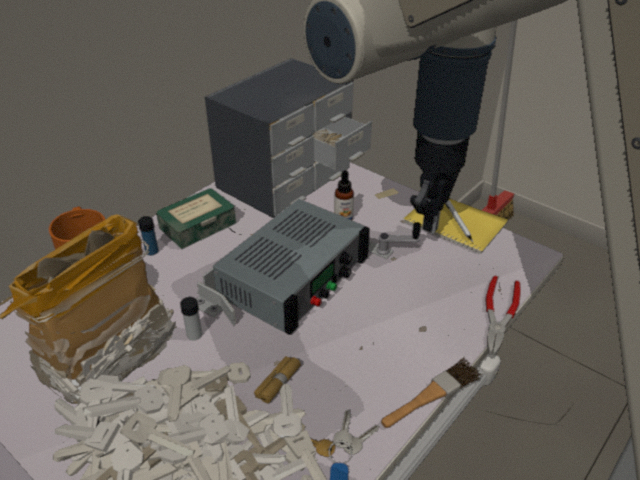

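The finger stands just right of the knob, at about (430,225), with the knob at (417,232). Now pushing +y.

>>> arm_command(grip=[0,0,0,0,0], translation=[[0,0,0],[0,0.4,0],[0,0.4,0],[0,0.5,0],[0,0.5,0]], roll=[0,0,0,0,0])

```text
t: 38.33
eef_pos: [0.5329, -0.2283, 0.0449]
eef_rot: [0.999, 0.045, -0.0, 0.0]
wrist_force: [-2.2, -2.5, -0.1]
opening: -0.0001
finger_force: 1.1
```

>>> arm_command(grip=[0,0,0,0,0,0,0,0,0,0], translation=[[-0.1,0.5,0],[-0.1,0.6,0],[0,0.6,0],[0,0.6,0],[0,0.6,0],[0,0.6,0],[0,0.6,0],[0.1,0.5,0],[0.1,0.5,0],[0,0,0]], roll=[0,0,0,0,0,0,0,0,0,0])

```text
t: 39.58
eef_pos: [0.5328, -0.1769, 0.0446]
eef_rot: [0.999, 0.045, -0.0, -0.0]
wrist_force: [0.0, -0.1, -0.1]
opening: 0.0004
finger_force: 0.2
```

>>> arm_command(grip=[0,0,0,0,0,0,0,0,0], translation=[[0,-0.4,0],[-2.2,0,0],[0,1.6,0],[0,1.7,0],[0.5,0,0],[0.5,0,0],[0.5,0,0],[0.5,0,0],[0,0,0]], roll=[0,0,0,0,0,0,0,0,0])

```text
t: 40.7
eef_pos: [0.5263, -0.1464, 0.0434]
eef_rot: [0.999, 0.044, -0.005, -0.002]
wrist_force: [-13.8, 12.7, 12.2]
opening: -0.0004
finger_force: 9.3
```

>>> arm_command(grip=[0,0,0,0,0,0], translation=[[0.4,0,0],[0.4,0.1,0],[0.4,0.1,0],[0.4,0.1,0],[0.3,0,0],[0,0,0]], roll=[0,0,0,0,0,0])

```text
t: 41.45
eef_pos: [0.5511, -0.1457, 0.045]
eef_rot: [0.999, 0.045, 0.001, 0.0]
wrist_force: [-0.3, -0.7, 0.7]
opening: 0.0002
finger_force: 0.0
```

>>> arm_command(grip=[0,0,0], translation=[[-4,0,0],[-3,2,0],[0,0,0]], roll=[0,0,0])

```text
t: 41.82
eef_pos: [0.4792, -0.1251, 0.0453]
eef_rot: [0.999, 0.045, 0.001, 0.0]
wrist_force: [0.2, 0.4, 1.1]
opening: 0.0001
finger_force: 0.0
```

```bash
python3 - <<'E'
from h import *
im,W=sup(); s,d,W=cloud('scene'); save('s3.png',np.vstack([cv2.resize(im[180:330,300:460],(640,600))[:300],cv2.resize(s[190:290,330:490],(640,400))[:300]]))
E
```

```text
t41.88 far_left x 1.2 far_right x -0.5 yaw -0.47 deg centre [-66.7  -2.9] size [210.5 136.9] tcp [ 0.4807 -0.1255  0.0456] F [-0.3 -0.   0.7]
```

View pics/s3.png

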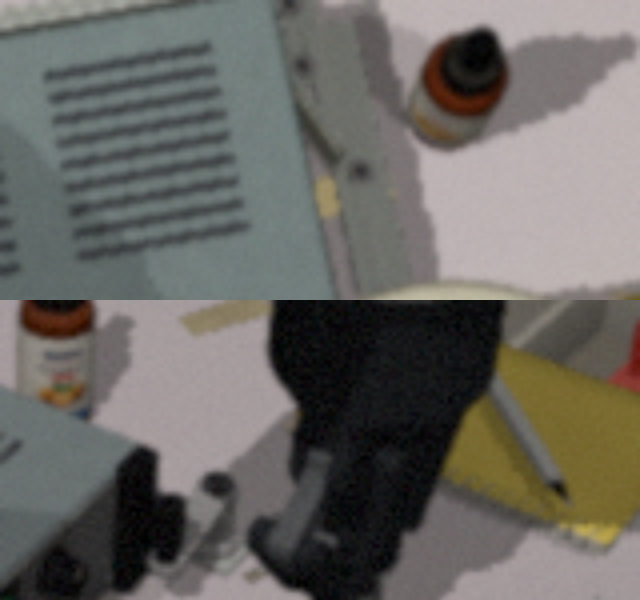

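The keeper now lies across in front of the right post: pivot at lower crop (215,490), knob at (165,525). I'll press the knob on to the stop.

>>> arm_command(grip=[0,0,0,0,0,0,0,0], translation=[[0,-2,0],[4,0,0],[2.9,0,0],[0.2,0,0],[0.2,0,0],[0.2,0,0],[0.2,0,0],[0,0,0]], roll=[0,0,0,0,0,0,0,0])

```text
t: 42.92
eef_pos: [0.5568, -0.1454, 0.0447]
eef_rot: [0.999, 0.045, -0.0, -0.0]
wrist_force: [-0.9, 0.4, 0.4]
opening: -0.0
finger_force: 0.5
```

>>> arm_command(grip=[0,0,0,0], translation=[[0.2,0,0],[0.1,0,0],[0.1,0,0],[0,0,0]], roll=[0,0,0,0])

```text
t: 43.42
eef_pos: [0.5579, -0.1454, 0.0444]
eef_rot: [0.999, 0.045, -0.003, -0.0]
wrist_force: [-10.0, 1.9, 7.1]
opening: -0.0001
finger_force: 4.9
```

>>> arm_command(grip=[0,0,0,0,0,0,0,0,0], translation=[[-3,0,0],[-4,0,0],[-1,2,5],[0,5,3],[0,6,3],[0,6,3],[0,6,3],[0,6,0],[0,0,0]], roll=[0,0,0,0,0,0,0,0,0])

```text
t: 44.55
eef_pos: [0.4813, 0.1559, 0.2087]
eef_rot: [0.999, 0.047, 0.001, -0.001]
wrist_force: [-0.5, -0.3, -0.5]
opening: -0.0001
finger_force: 0.0
```

```bash
python3 - <<'E'
from h import *
im,W=sup(); sup(); Z=W[...,2]; q=todock(W[...,:2])*1000
m=(Z>.05)&(Z<.064)&(abs(q[...,0]+145)<25)&(abs(q[...,1]+90)<40); print('knob',m.sum(),np.median(q[m],0) if m.any() else '')
m=(Z>.033)&(Z<.045)&(abs(q[...,0]+150)<15)&(abs(q[...,1]+137)<15); print('pivot',m.sum(),np.median(q[m],0) if m.any() else '')
m=(Z>.06)&(Z<.072)&(q[...,0]>-60)&(q[...,0]<-20)&(abs(q[...,1])<125); print('y',np.percentile(q[m][:,1],[.5,99.5]))
save('e.png',cv2.resize(im[160:340,170:450],None,fx=2.8,fy=2.8))
E
```

```text
t44.60 far_left x 1.1 far_right x -0.3 yaw -0.38 deg centre [-68.7  -3.1] size [210.9 140.8] tcp [0.4812 0.154  0.2086] F [0.3 0.4 0.7]
t44.65 far_left x 1.1 far_right x -0.5 yaw -0.44 deg centre [-68.9  -2.9] size [210.5 141.1] tcp [0.4812 0.1527 0.2086] F [-0.1  0.  -0.2]
knob 156 [-139.16197191  -84.16514056]
pivot 107 [-150.20495669 -133.04574981]
y [-106.70922095  100.63184041]
```

View pics/e.png

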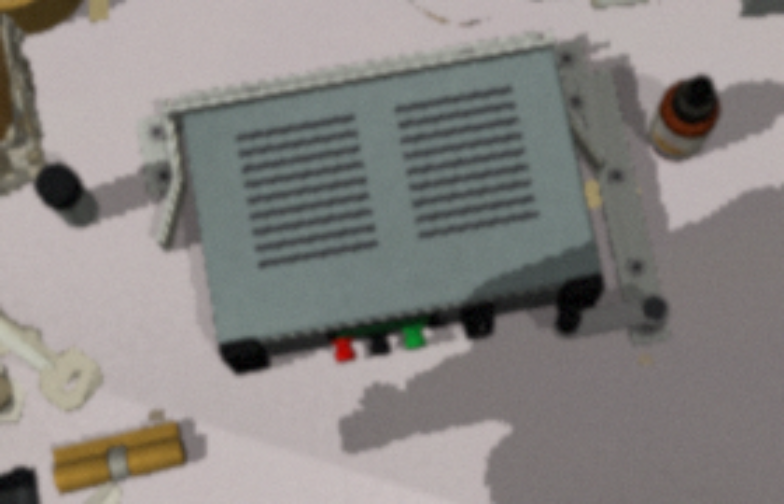

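The supply is seated at both buffers: 1.1 and -0.4 mm, against bottomed values of about 1.0 and 0.0. In the picture the keeper bar runs from its pivot at (653,308) across to its knob at (568,318), in front of the right post. The bottle, tube and lock cylinder look undisturbed, so I'm handing in.

```bash
python3 -c "
from rig import ctrl
print(ctrl.finish_job())"
```

```text
the job is handed in; nothing more can be done
None
```

I handed the job in at about 45 s of the 72 s: the supply is home within about 0.5 mm at both buffers by camera and the keeper is pressed to its stop, but no verdict came back, and one early left push read about 26 N at the wrist, so the 25 N limit may have been passed.

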